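# Set a bench engine for a cold start

## Robot

A 7-joint arm with a two-finger parallel gripper is mounted at the origin on the work surface. World frame = base frame: x ahead of the robot, y to its left, z up, the work surface at z = 0. Lengths are in m, angles in rad, forces in N, time in s.
With the tool pointing down it reaches from about 0.425 to 0.925 m from the base axis. Payload 6.8 kg.
Tool frame: the origin (TCP) lies midway between the tips of the shut fingers; the grasp point (between the pads) lies 19 mm behind it; y points along the fingers, z is the direction in which the jaws open and shut, and the axes are right-handed (so a half turn about y gives the same grasp; the last joint's range is limited). The gripper opens to 85 mm and grips with 20 to 120 N. Pads are 22 mm wide; open, the fingers measure 114 mm over their backs; the gripper's body (76 mm by 85 mm) begins 54 mm behind the grasp point. The pads swing forward as they close: fully open they stand 13 mm farther back than shut.
Start: joints at [1.181, 0.477, 0.022, 1.555, -0.011, 1.109, -0.083], TCP at [0.188, -0.648, 0.231] pointing down, gripper open.
Joint ranges: [-2.96, 2.96], [-0.34, 2.1], [-1.41, 1.46], [0.24, 2.44], [-1.37, 4.51], [0.17, 1.92], [-2.96, 2.96]. Speed limits (rad/s): [2.39, 2.39, 3.14, 3.14, 3.14, 3.14, 3.14].

## Interface

Orientations are given as a rotation vector (axis times angle).
In Python, from bench import r gives the robot as it stands.
- The arm moves only by the tool send_rows, never from a script. Its argument "rows" is text: rows parted by semicolons, each of 6 numbers parted by spaces: the shift along the world's x, y, z in m, then the turn, a rotation vector about the world's x, y, z in rad. A call has 1 to 20 rows; each row shifts and turns the commanded pose from where the row before left it; what a row does not reach is not made up. A row lasts 1/10 s, in which the tool goes at most 50 mm and 8.59 degrees, less where a joint would pass 70% of its speed; a pose out of reach is approached as far as the arm can. A call is refused whole if a number of a shift passes 0.05 or a number of a turn 0.15, either way. A call with a gripper value outside its range is refused whole. "grip" is the finger opening in m, from 0 to 0.0854, set as the call begins (left out, the last holds). The fingers move at their own pace and stop on an object; "grip_force" is the grip in N (left out, the last holds). Time passes only in rows, so rows that do not move let the fingers close. It gives the time, the measured TCP pose, the force and the opening at its end, in the units of the state.
- r.get_obs(): the state, without advancing time (a new reading comes with each control period).
- r.grab_frame(name): name is "scene" or "top" or "wrist"; returns a dict with "pixels" (420x560x3 uint8, red, green, blue), "intrinsics" (3x3 intrinsics, pixels), "position" and "orientation" of the camera in the world. Camera axes: x right, y up, looking along -z (the intrinsics and any distortion apply to the point x, -y, -z); pixel columns grow to the right and rows downward; lengths in m; the calibration is good to about 2 mm. A picture is of the moment at which its call begins. There is no depth.
- r.hand_in(): hands the job in, once; it reports no verdict.
The state is a dict: "clock": time; "joints": joint angles; "qvel": joint speeds; "tau": joint torques, N m; "tcp_pos": TCP position; "orientation": TCP orientation; "contact_force": force on the tool from outside, world axes, zero at the start; "moment": the same for the moment, N m; "grip_width": finger opening in m.
Only numpy, scipy, OpenCV 4.12 (cv2) and the standard library are available. Lean on these libraries where they do the work, as an engineer would, in place of code of your own. Each camera call takes 0.05 s, during which the arm holds its last target.

## Task

Get the small petrol engine on the bench stand ready for a cold start: push its fuel tap handle round until it is fully open, in line with the pipe and pointing to the air cleaner, and push the throttle lever towards the air cleaner, past the click at FAST, until it is fully home at the CHOKE stop. Do it with the fingertips only and without forcing anything: the engine must not be shifted or lifted, and everything standing on and around it stays where it is.

Things in the scene. Friction and masses are not known exactly. Their poses are not given: they have to be found in the camera images.
- engine: small petrol engine with upright crankshaft on a loose blue tube stand: 12 kg, about 450 x 340 mm; its centre is the round red fan housing (244 mm diameter, top 230 mm above the bench). Origin: under the housing's centre, at bench height. x axis: towards cylinder and black air cleaner box (the engine's front); y: towards the side with both controls; z up
- engine_mid (a point): point 120 mm above the engine's origin. Heights above the bench near the controls: air cleaner box top 189 mm (it begins at engine x = 71 mm), grey fuel tank top 215 mm, its cap 233 mm
- throttle (a joint): throttle lever angle, rad; its top swings to the engine's front as it grows. 0 STOP (leans 0.50 to the rear); stays put up to 0.38; light click at 0.52; FAST detent, rests at 0.56 to 0.76; firm click with its crest at 0.87; CHOKE stop at 1.05 (leans 0.55 forward). Let go before the crest it falls back to FAST. Push at the paddle: 1 to 4 N, but 10 to 16 N over the firm click
- throttle_paddle (a point): centre of the black paddle atop the throttle lever, 80 mm from the pivot: 10 mm thick along its travel, 26 mm wide (along engine y), 26 mm high, on a 5 x 8 mm steel stem. The lever stands up out of a slotted aluminium plate (116 x 52 mm, top 172 mm above the bench) beside the fan housing
- throttle_pivot (a point): pivot of the throttle lever (level axis along engine y), hidden under the slotted plate, 132 mm above the bench, at engine (-8, 155) mm
- tap (a joint): fuel tap handle angle, rad: 0 shut (across the fuel pipe, pointing outwards along engine y), growing clockwise seen from above to 1.571 fully open (in line with the pipe, pointing along engine x to the air cleaner); stops at both ends, stays where it is left, 2 to 3 N at its end
- tap_end (a point): centre of the rounded outer end (14 mm diameter) of the tap's cast steel handle, 53 mm from its axis. The handle is an upright rib 10 mm thick and 18 mm high, from 191 to 209 mm above the bench, on a round hub of 22 mm diameter; the copper fuel pipe (8 mm) runs under it, 170 mm above the bench
- tap_pivot (a point): point on the tap handle's upright axis at half the height of the handle, 200 mm above the bench, at engine (-105, 197) mm
- parts_dish: bystander: small round steel parts dish, 72 mm across, 20 mm high, standing on the fuel tank; origin: centre of its underside
- spray_can: bystander: white and blue aerosol can, 65 mm diameter, 178 mm high, standing on the bench beside the air cleaner; origin: centre of its underside
- wrench: bystander: steel combination spanner, 190 mm long, lying on the bench beside the engine's control side; origin: underside, middle of its length
- plug_socket: bystander: deep steel spark plug socket, 27 mm diameter, 64 mm high, standing on the bench near the fuel tap; origin: centre of its underside
- oil_bottle: bystander: grey oil bottle, 62 x 98 mm, 201 mm high, standing on the bench; origin: centre of its underside
- screwdriver: bystander: screwdriver with a wooden handle, 210 mm long, lying on the bench; origin: underside, middle of its length
- plug_box: bystander: small carton for a spark plug, 88 x 28 x 28 mm, lying on the bench; origin: centre of its underside
- mug: bystander: white mug, 80 mm diameter, 92 mm high, standing on the bench; origin: centre of its underside

How it is judged:
By the outcome, as a careful person would: the job done as asked, in the order asked, and still so for the second after the job is handed in, with the robot touching nothing.
It also fails if it takes over 48 s, if anything falls off the work surface, if the arm or the gripper's body presses on something with over 40 N, if the wrist force passes 120 N, or if a joint passes its speed limit or range.

## Working session

There is one attempt and no reset: what is moved stays moved. The work goes in short steps, Python scripts to look and compute and a tool call to move; the robot and the scene stay as the last step left them, time stands still between calls to the robot, and variables do not carry over. Pictures are saved under pics/ and viewed, and the job is handed in when it is done.

Besides the shell and the picture viewer there is one more tool, called by a JSON object that holds its "name" and its "arguments", one argument or row to a line. send_rows: Moves the arm, as the interface text tells. Its arguments: {"type":"object","properties":{"rows":{"type":"string"},"grip":{"type":"number"},"grip_force":{"type":"number"}},"required":["rows"]}

```bash
ls; mkdir -p pics; python3 - <<'E'
from bench import r
import cv2,numpy as np
print(r.get_obs())
for n in("scene","top","wrist"):
    f=r.grab_frame(n); cv2.imwrite(f"pics/{n}0.png",f["pixels"][:,:,::-1]); np.save(f"pics/{n}0.npy",f,allow_pickle=True)
    print(n,f["intrinsics"],f["position"],f["orientation"],[k for k in f])
E
```

```text
pics
{'clock': 0.0, 'joints': array([ 1.18091642,  0.47779532,  0.02234382,  1.55647423, -0.01146089,
        1.1092792 , -0.08312415]), 'qvel': array([-3.64790493e-04, -1.63171545e-04, -1.35599461e-03,  1.23140429e-03,
       -7.01730394e-04,  1.61133703e-06, -5.22911067e-04]), 'tau': array([-2.93574494e-04, -5.96452475e+01,  1.60752553e+00, -2.81201220e+01,
        1.23534122e-02,  9.31507180e-03,  6.46067818e-06]), 'tcp_pos': array([ 0.18750001, -0.64781411,  0.23031939]), 'orientation': array([-0.29412656,  2.07243306, -2.06871589]), 'contact_force': array([-0.15312086,  0.04135203, -0.57900353]), 'moment': array([ 0.02790319, -0.02142134, -0.01632374]), 'grip_width': 0.08569425379048669}
scene [[428.6369492    0.         279.32221726]
 [  0.         428.6369492  208.63426421]
 [  0.           0.           1.        ]] [ 1.38277814 -0.11145244  0.76553846] [0.83087348 0.59626297 1.12780774] ['pixels', 'intrinsics', 'position', 'orientation']
top [[501.398923     0.         279.75289474]
 [  0.         501.398923   218.43766596]
 [  0.           0.           1.        ]] [0.30097964 0.19533253 1.58967499] [ 0.14228956 -0.14887735 -1.55713355] ['pixels', 'intrinsics', 'position', 'orientation']
wrist [[360.98042516   0.         284.60268642]
 [  0.         360.98042516 208.10526253]
 [  0.           0.           1.        ]] [ 0.26009819 -0.62595591  0.37368955] [-0.25803941  0.19647818 -1.27804499] ['pixels', 'intrinsics', 'position', 'orientation']
```

View pics/scene0.png

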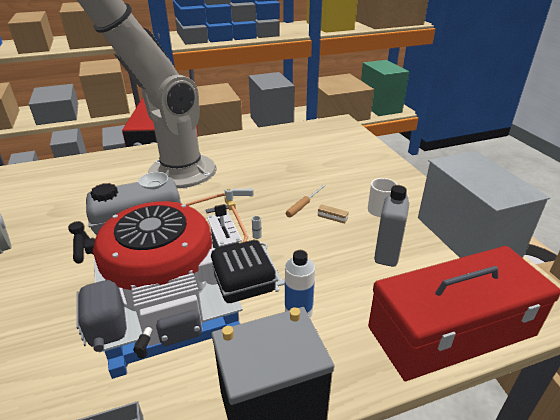

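View pics/top0.png

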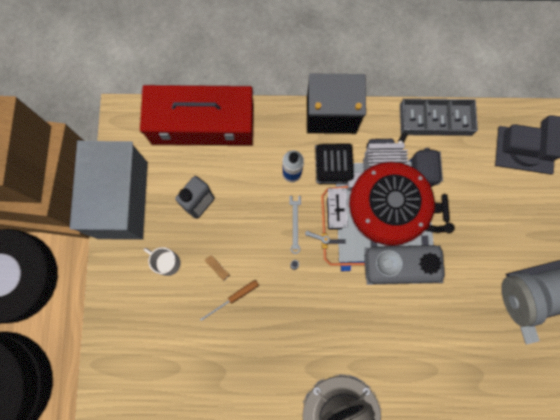

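View pics/wrist0.png

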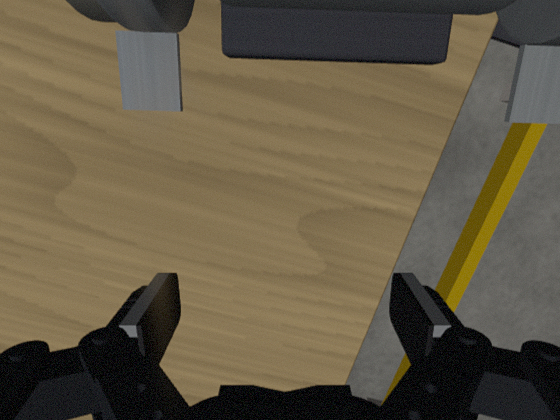

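The top view shows the red housing at about (395,200), the slotted plate at about (337,208), the tap handle at about (318,238), the air cleaner at (335,163) and the tank at (405,264). Next I'll measure these and look at enlarged crops.

```bash
cat > h.py <<'E'
import cv2,numpy as np
from scipy.spatial.transform import Rotation as R
def ray(f,u,v):
    K=f["intrinsics"]; d=np.array([(u-K[0,2])/K[0,0],-(v-K[1,2])/K[1,1],-1.])
    return np.array(f["position"]),R.from_rotvec(f["orientation"]).apply(d)
def onz(f,u,v,z):
    p,d=ray(f,u,v); return p+d*(z-p[2])/d[2]
def proj(f,P):
    q=R.from_rotvec(f["orientation"]).inv().apply(np.array(P)-f["position"])
    K=f["intrinsics"]; return np.array([K[0,2]+K[0,0]*q[0]/-q[2],K[1,2]-K[1,1]*q[1]/-q[2]])
def two(f,a,g,b):
    p,d=ray(f,*a);q,e=ray(g,*b);A=np.stack([d,-e],1);s=np.linalg.lstsq(A,q-p,rcond=None)[0]
    x=p+s[0]*d;y=q+s[1]*e;return (x+y)/2,np.linalg.norm(x-y)
def load(n): return np.load(f"pics/{n}.npy",allow_pickle=True).item()
def snap(n,tag):
    from bench import r
    f=r.grab_frame(n); np.save(f"pics/{n}{tag}.npy",f,allow_pickle=True);return f
def crop(f,x0,y0,x1,y1,k,name):
    cv2.imwrite(f"pics/{name}.png",cv2.resize(f["pixels"][y0:y1,x0:x1,::-1],None,fx=k,fy=k,interpolation=cv2.INTER_CUBIC))
E
python3 - <<'E'
from h import *
t=load("top0");s=load("scene0")
crop(t,280,130,460,290,4.4,"topc"); crop(s,170,160,320,310,4,"scenec")
h=cv2.cvtColor(t["pixels"],cv2.COLOR_RGB2HSV)
m=(((h[...,0]<8)|(h[...,0]>172))&(h[...,1]>150)&(h[...,2]>60)).astype(np.uint8)
m[:,:300]=0
cs,_=cv2.findContours(m,cv2.RETR_EXTERNAL,cv2.CHAIN_APPROX_NONE)
c=max(cs,key=cv2.contourArea);el=cv2.fitEllipse(cv2.convexHull(c));print(el,cv2.boundingRect(c))
# points on top rim
for z in(.2,.215,.23):
    p=np.array([onz(t,*q[0],z)[:2] for q in cv2.convexHull(c)]);print(z,cv2.minEnclosingCircle(p.astype(np.float32)),onz(t,*el[0],z))
E
```

```text
((391.85833740234375, 202.98410034179688), (82.36068725585938, 84.6115493774414), 96.57398986816406) (350, 163, 85, 82)
0.2 ((0.6096282601356506, -0.1297152042388916), 0.12304005026817322) [ 0.60956962 -0.12739531  0.2       ]
0.215 ((0.6062968373298645, -0.12620651721954346), 0.12171301990747452) [ 0.60623873 -0.12391182  0.215     ]
0.23 ((0.6029652953147888, -0.12269803881645203), 0.1203860342502594) [ 0.60290784 -0.12042833  0.23      ]
```

View pics/topc.png

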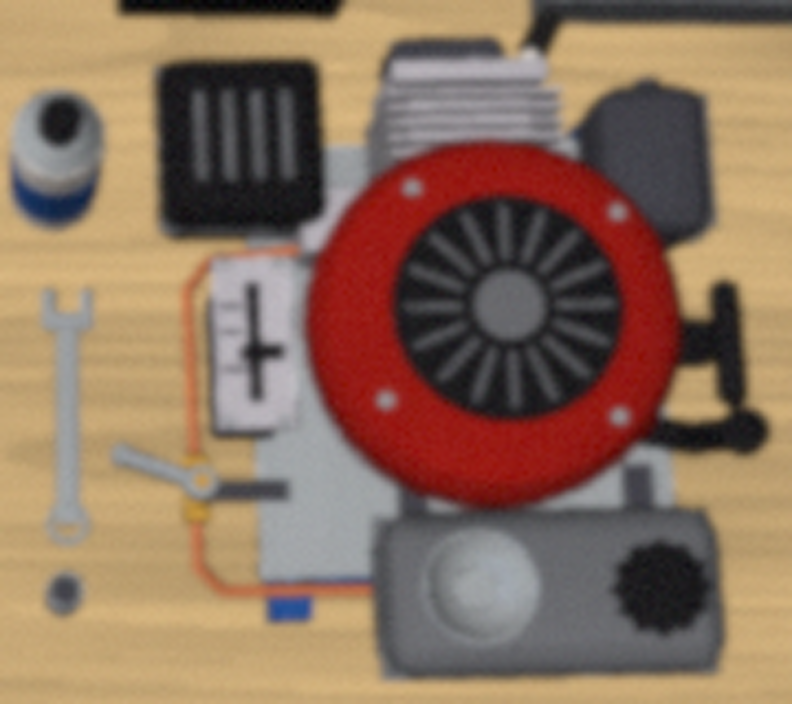

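View pics/scenec.png

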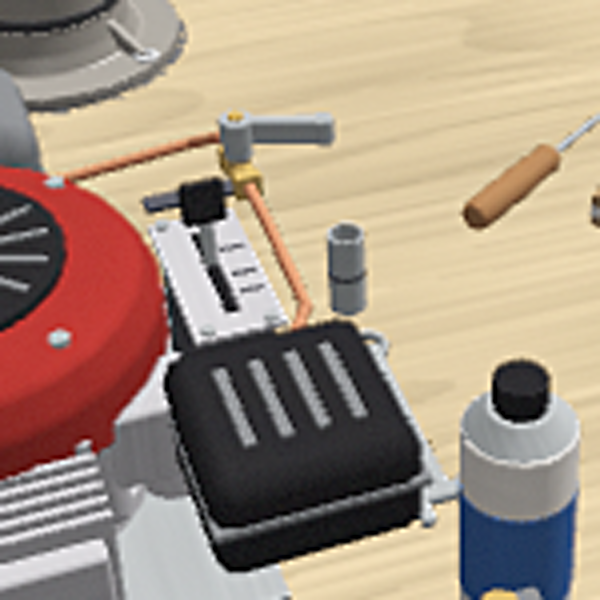

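The crops show the tap handle with its hub at top px (326,239) and its end at (308,233), already a little towards the front. The throttle paddle is at about (339.5,209.5). Now the numbers.

```bash
python3 - <<'E'
from h import *
t=load("top0");s=load("scene0")
T=lambda a,b:((a+.5)/4.4+279.5,(b+.5)/4.4+129.5)
S=lambda a,b:((a+.5)/4+169.5,(b+.5)/4+159.5)
C=onz(t,391.86,202.98,.215)
# housing from scene too
h=cv2.cvtColor(s["pixels"],cv2.COLOR_RGB2HSV)
# features: top, scene, z
hub=onz(t,*T(203,482),.209); hs=onz(s,*S(236,117),.211)
end=onz(t,*T(122,453),.209)
print("C",C,"hub",hub,hs,"two",two(t,T(203,482),s,S(236,118)))
print("end",end,onz(s,*S(326,120),.209),two(t,T(122,453),s,S(326,118)))
# plate corners at z .172
for n,c in dict(tl=(212,260),bl=(214,432),br=(290,432),tr=(296,262)).items(): print(n,onz(t,*T(*c),.172))
for n,c in dict(l=(155,228),b=(195,335),r=(288,320)).items(): print("s",n,onz(s,*S(*c),.172))
d=hub-C; th=np.arctan2(d[1],d[0])-np.arctan2(197,-105); print(th,np.hypot(d[0],d[1]),np.hypot(105,197))
print("paddle",two(t,T(264,350),s,S(203,201)))
E
```

```text
C [ 0.60625057 -0.12391689  0.215     ] hub [0.50282734 0.06217847 0.209     ] [0.50721823 0.0620011  0.211     ] two (array([0.50308897, 0.06240448, 0.20774836]), np.float64(0.000709743209190445))
end [0.52091718 0.11336211 0.209     ] [0.52612212 0.11332625 0.209     ] (array([0.52134301, 0.11393452, 0.20745273]), np.float64(0.0013759502919157118))
tl [0.65658277 0.05137451 0.172     ]
bl [0.54121322 0.05115249 0.172     ]
br [0.54166682 0.00157863 0.172     ]
tr [ 0.65575245 -0.00420774  0.172     ]
s l [ 0.54969145 -0.00057827  0.172     ]
s b [ 6.55453586e-01 -3.17283393e-04  1.72000000e-01]
s r [0.66010015 0.05074646 0.172     ]
0.0175562880608382 0.21290337084970992 223.23530186778254
paddle (array([0.58799529, 0.0228391 , 0.21110465]), np.float64(0.0003084987665087035))
```

```bash
python3 - <<'E'
from h import *
print(R.from_rotvec([-0.29412656,  2.07243306, -2.06871589]).as_matrix().round(3))
t=load("top0");s=load("scene0")
T=lambda a,b:((a+.5)/4.4+279.5,(b+.5)/4.4+129.5)
# air cleaner mask rect at top z .189
g=t["pixels"].max(2); m=(g<60).astype(np.uint8); m[:,:310]=0;m[:,355:]=0;m[:140]=0;m[190:]=0
m=cv2.morphologyEx(m,cv2.MORPH_CLOSE,np.ones((9,9)))
cs,_=cv2.findContours(m,cv2.RETR_EXTERNAL,cv2.CHAIN_APPROX_NONE);c=max(cs,key=cv2.contourArea)
p=np.array([onz(t,*q[0],.18)[:2]*1000 for q in c],np.float32);print(cv2.minAreaRect(p),cv2.boundingRect(c))
# tank top & dish
print("dish",onz(t,*T(484,585),.235),"cap",onz(t,*T(661,587),.233),"tankfront",onz(t,*T(400,518),.215),onz(t,*T(690,512),.215))
print("socket",onz(t,*T(65,590),.064),"can",onz(t,*T(60,118),.178))
E
```

```text
[[-0.961 -0.001  0.278]
 [-0.278  0.002 -0.961]
 [ 0.    -1.    -0.002]]
((732.052978515625, 32.657676696777344), (115.88469696044922, 103.9649658203125), 1.7449675798416138) (316, 144, 37, 39)
dish [ 0.43659466 -0.10773563  0.235     ] cap [ 0.43652158 -0.21735383  0.233     ] tankfront [ 0.48024698 -0.06077389  0.215     ] [ 0.48567698 -0.24330105  0.215     ]
socket [0.44769478 0.14438569 0.064     ] can [0.75152442 0.15244622 0.178     ]
```

Tool axes at the start: the fingers point straight down and the jaw lies about along y. I'll swing over with the fingers shut and turn the tool so the jaw lies along world x. That leaves the narrow side towards the housing. I'll stop above the tap and look.

{"name": "send_rows", "arguments": {
  "rows": "0.03 0.02 0.04 0 0 0.08;0.03 0.04 0.04 0 0 0.08;0.03 0.048 0.03 0 0 0.08;0.03 0.048 0.03 0 0 0.08;0.03 0.048 0 0 0 0.08;0.03 0.048 0 0 0 0.08;0.03 0.048 0 0 0 0.08;0.03 0.048 0 0 0 0.08;0.02 0.048 0 0 0 0.08;0.01 0.048 0 0 0 0.08;0 0.048 0 0 0 0.08;0 0.048 0 0 0 0.08;0 0.048 0 0 0 0.08;0 0.048 0 0 0 0.08;0 0.048 0 0 0 0.08;0 0.048 0 0 0 0.088;0 0.03 0 0 0 0;0 0 0 0 0 0;0 0 0 0 0 0",
  "grip": 0,
  "grip_force": 60
}}

```text
clock: 2.05
tcp_pos: [0.4209, 0.0581, 0.3464]
orientation: [-1.21, 1.209, -1.209]
contact_force: [0.0, -0.7, -0.9]
grip_width: -0.0002
```

```bash
python3 - <<'E'
from h import *
from bench import r
for n in("wrist","scene"):
    f=snap(n,"1"); cv2.imwrite(f"pics/{n}1.png",f["pixels"][:,:,::-1])
o=r.get_obs();print({k:np.round(o[k],4) for k in("clock","joints","tcp_pos","contact_force","grip_width")});print(R.from_rotvec(o["orientation"]).as_matrix().round(3))
E
```

```text
{'clock': np.float64(2.15), 'joints': array([ 0.425 , -0.0121, -0.6828,  1.9162, -0.0078,  1.2354, -0.2584]), 'tcp_pos': array([0.4211, 0.0567, 0.3463]), 'contact_force': array([ 0.7804, -0.0087, -0.6035]), 'grip_width': np.float64(0.0002)}
[[-0.003 -0.001  1.   ]
 [-1.    -0.    -0.003]
 [ 0.    -1.    -0.001]]
```

View pics/wrist1.png

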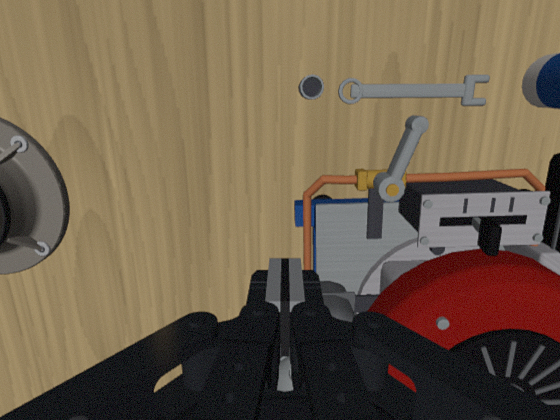

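The wrist picture shows the tap hub at (390,189), its end at (417,124), the paddle at (490,236), and plate screws at (423,202), (424,240), (548,238) and (545,200). I'll refine from these.

```bash
python3 - <<'E'
from h import *
w=load("wrist1");t=load("top0")
T=lambda a,b:((a+.5)/4.4+279.5,(b+.5)/4.4+129.5)
crop(w,370,100,560,270,4,"wc")
print("hub",onz(w,390,189,.211),two(w,(390,189),t,T(203,482)))
print("end",onz(w,417,124,.209),two(w,(417,124),t,T(122,453)))
print("paddle top?",two(w,(490,228),t,T(264,350)))
for p in((423,202),(424,240),(548,238),(545,200)):print(onz(w,*p,.173))
print(w["position"])
E
```

```text
hub [0.50400263 0.06421868 0.211     ] (array([0.50359271, 0.06304113, 0.20953401]), np.float64(0.002338715883800878))
end [0.52064822 0.11455393 0.209     ] (array([0.52122511, 0.11384483, 0.20729858]), np.float64(0.0011684298821086482))
paddle top? (array([0.59165818, 0.02504207, 0.20334223]), np.float64(0.007844705519052296))
[0.54662966 0.04232034 0.173     ]
[0.55185973 0.00492299 0.173     ]
[0.66848083 0.00703551 0.173     ]
[0.65763672 0.0442903  0.173     ]
[0.42033745 0.13516384 0.48959502]
```

View pics/wc.png

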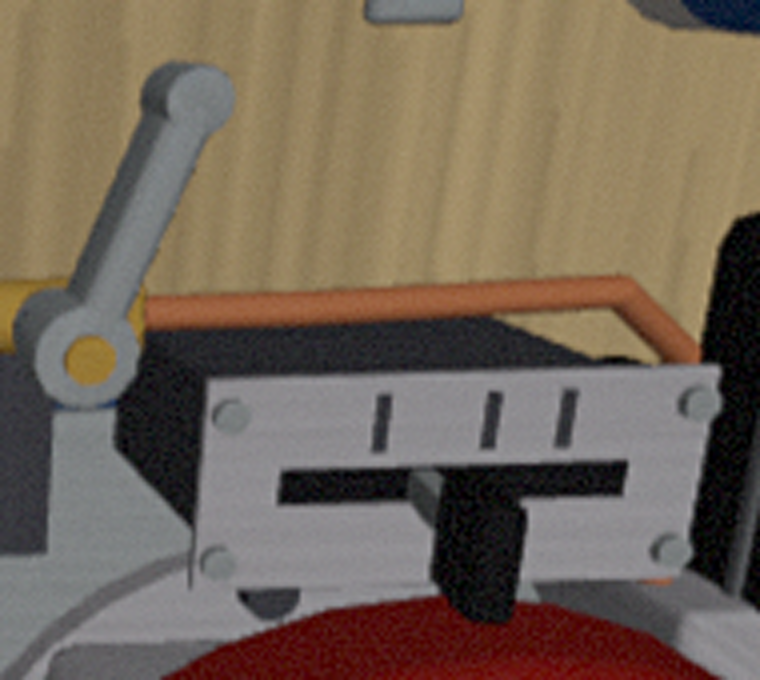

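Hub, handle end and plate agree to 1–2 mm between views. The tap is at about 0.33 rad. I'm moving to behind the handle and going down.

{"name": "send_rows", "arguments": {
  "rows": "0.02 0.02 0 0 0 0;0.02 0.02 0 0 0 0;0.01 0.014 0 0 0 0;0 0 -0.03 0 0 0;0 0 -0.04 0 0 0;0 0 -0.04 0 0 0;0 0 -0.03 0 0 0;0 0 -0.014 0 0 0;0 0 0 0 0 0;0 0 0 0 0 0"
}}

```text
clock: 3.15
tcp_pos: [0.472, 0.1119, 0.1935]
orientation: [-1.207, 1.21, -1.211]
contact_force: [0.4, -0.1, 0.1]
grip_width: 0.0001
```

```bash
python3 - <<'E'
from h import *
from bench import r
f=snap("scene","2"); crop(f,170,130,330,250,5,"s2")
f=snap("wrist","2"); cv2.imwrite("pics/w2.png",f["pixels"][:,:,::-1])
o=r.get_obs();print({k:np.round(o[k],4) for k in("clock","tcp_pos","contact_force","grip_width")})
E
```

```text
{'clock': np.float64(3.25), 'tcp_pos': array([0.4723, 0.1123, 0.1942]), 'contact_force': array([-0.5437, -0.1072, -0.1058]), 'grip_width': np.float64(-0.0)}
```

View pics/s2.png

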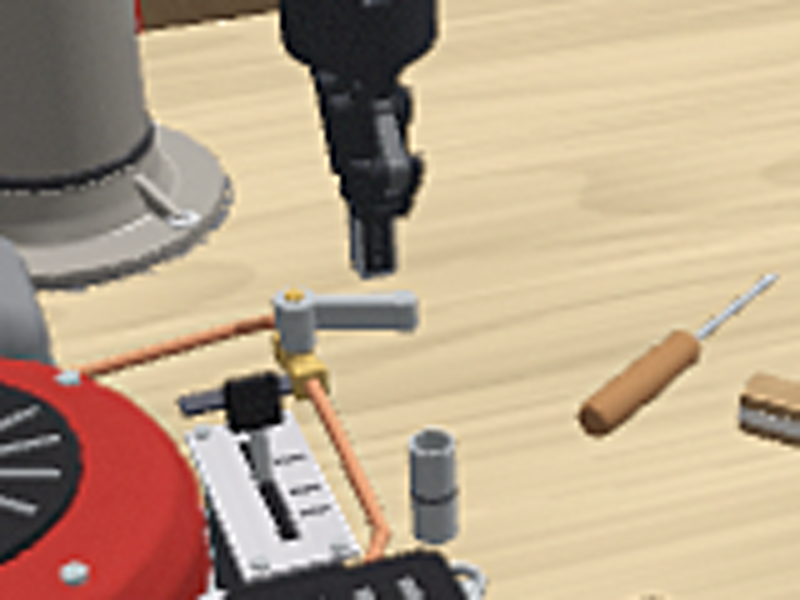

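View pics/w2.png

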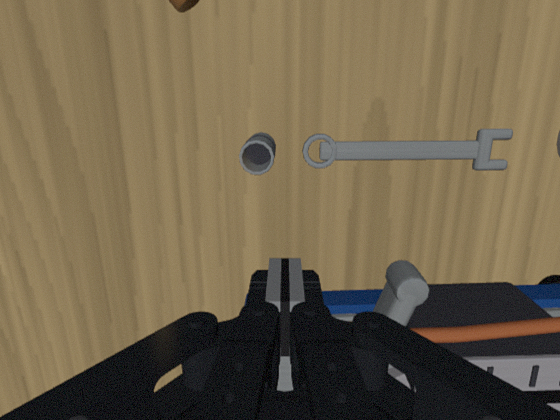

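The fingertips are 25 mm or more behind the handle and clear of everything. I'll close in slowly and watch for contact.

{"name": "send_rows", "arguments": {
  "rows": "0.01 0.004 -0.003 0 0 0;0.01 0 0 0 0 0;0.004 0 0 0 0 0;0.003 0 0 0 0 0;0 0 0 0 0 0"
}}

```text
clock: 3.75
tcp_pos: [0.4985, 0.1161, 0.1894]
orientation: [-1.208, 1.21, -1.21]
contact_force: [0.2, 0.6, 0.1]
grip_width: -0.0002
```

{"name": "send_rows", "arguments": {
  "rows": "0.002 0 0 0 0 0;0.002 0 0 0 0 0;0.002 0 0 0 0 0"
}}

```text
clock: 4.05
tcp_pos: [0.5037, 0.116, 0.1894]
orientation: [-1.21, 1.21, -1.21]
contact_force: [-1.9, -1.0, 0.7]
grip_width: -0.0
```

{"name": "send_rows", "arguments": {
  "rows": "0.002 0 0 0 0 0;0.002 0 0 0 0 0;0.002 0 0 0 0 0"
}}

```text
clock: 4.35
tcp_pos: [0.5096, 0.1154, 0.1891]
orientation: [-1.21, 1.211, -1.21]
contact_force: [-4.0, -3.4, -0.0]
grip_width: -0.0002
```

```bash
python3 - <<'E'
from h import *
f=snap("scene","3"); crop(f,170,130,330,250,5,"s3")
f=snap("wrist","3"); crop(f,220,200,480,400,3,"w3")
E
```

```text
(no output)
```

View pics/s3.png

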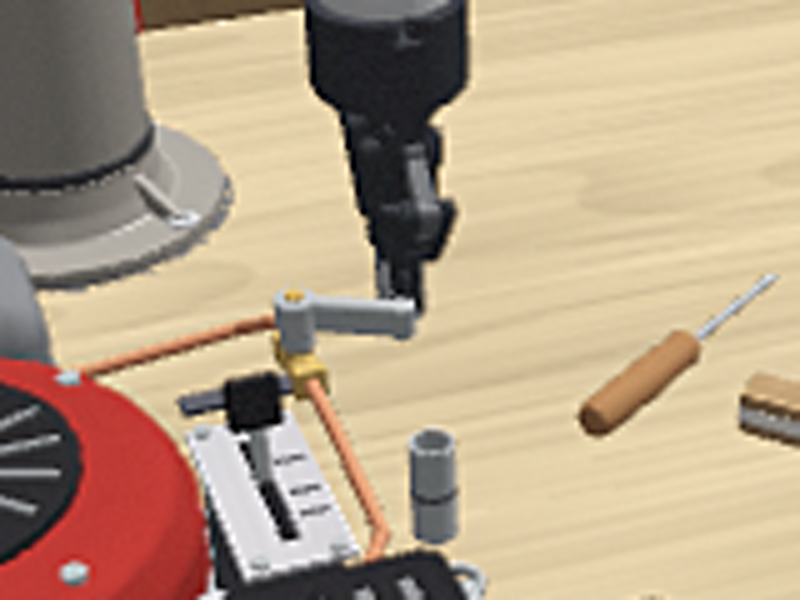

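View pics/w3.png

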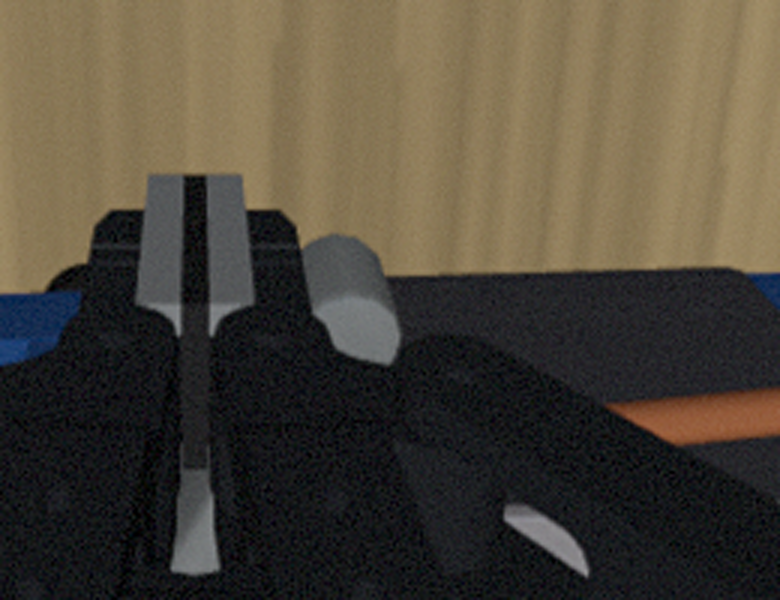

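Contact came at x≈0.5035 and the handle moves at 4–5 N. I'll follow its arc in steps.

{"name": "send_rows", "arguments": {
  "rows": "0.0047 -0.0022 0 0 0 0;0.0038 -0.0022 0 0 0 0;0.0036 -0.0026 0 0 0 0;0.0032 -0.003 0 0 0 0;0.003 -0.0033 0 0 0 0;0.0026 -0.0036 0 0 0 0"
}}

```text
clock: 5.05
tcp_pos: [0.5316, 0.0996, 0.1896]
orientation: [-1.208, 1.21, -1.209]
contact_force: [-1.9, 2.6, -2.1]
grip_width: -0.0003
```

{"name": "send_rows", "arguments": {
  "rows": "0.0023 -0.0038 0 0 0 0;0.0019 -0.004 0 0 0 0;0.0014 -0.0042 0 0 0 0"
}}

```text
clock: 5.35
tcp_pos: [0.5377, 0.0878, 0.19]
orientation: [-1.206, 1.208, -1.209]
contact_force: [0.4, 5.4, -1.9]
grip_width: 0.0
```

```bash
python3 - <<'E'
from h import *
f=snap("scene","4"); crop(f,170,130,330,250,5,"s4")
f=snap("wrist","4"); crop(f,220,200,480,400,3,"w4")
E
```

```text
(no output)
```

View pics/s4.png

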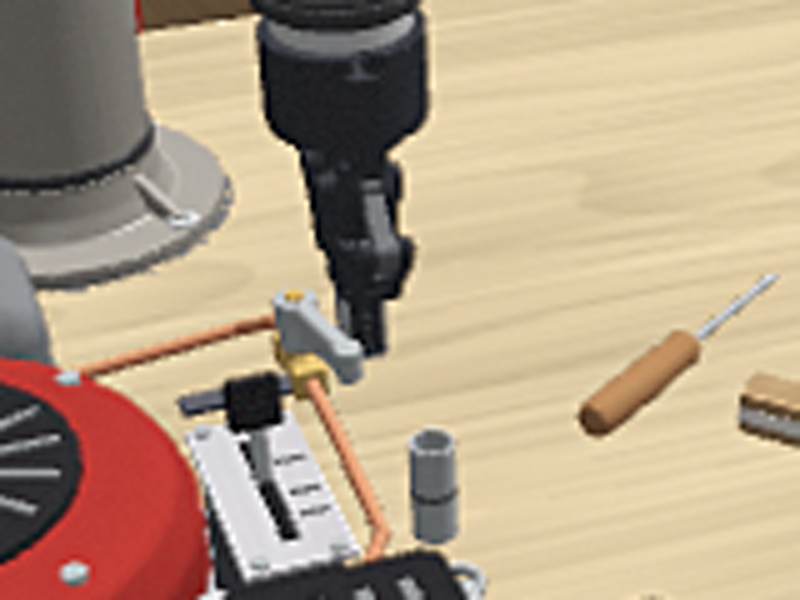

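View pics/w4.png

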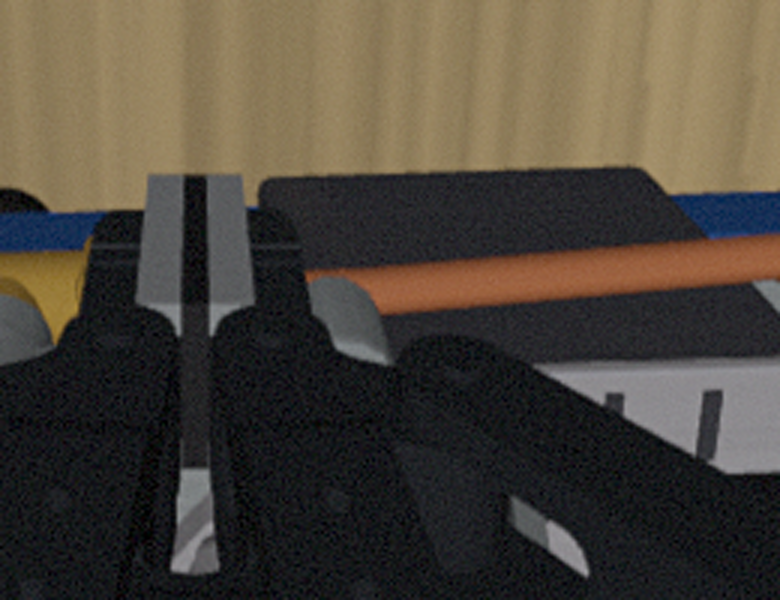

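The handle is nearly round. I'll ease it to the stop in small steps and watch the y force.

{"name": "send_rows", "arguments": {
  "rows": "0.001 -0.004 0 0 0 0;0.0005 -0.002 0 0 0 0"
}}

```text
clock: 5.65
tcp_pos: [0.539, 0.0812, 0.1901]
orientation: [-1.207, 1.209, -1.211]
contact_force: [2.1, 3.0, 0.6]
grip_width: -0.0001
```

{"name": "send_rows", "arguments": {
  "rows": "0 -0.0015 0 0 0 0;0 -0.001 0 0 0 0"
}}

```text
clock: 5.85
tcp_pos: [0.5388, 0.0795, 0.1901]
orientation: [-1.206, 1.209, -1.21]
contact_force: [3.1, 6.0, 0.2]
grip_width: -0.0001
```

{"name": "send_rows", "arguments": {
  "rows": "0 -0.001 0 0 0 0;0 0 0 0 0 0"
}}

```text
clock: 6.05
tcp_pos: [0.5388, 0.0794, 0.1901]
orientation: [-1.206, 1.209, -1.208]
contact_force: [3.2, 7.2, 0.2]
grip_width: 0.0001
```

{"name": "send_rows", "arguments": {
  "rows": "0 -0.001 0 0 0 0;0 0 0 0 0 0"
}}

```text
clock: 6.25
tcp_pos: [0.5387, 0.0793, 0.1901]
orientation: [-1.205, 1.208, -1.207]
contact_force: [3.3, 8.8, -1.2]
grip_width: -0.0002
```

{"name": "send_rows", "arguments": {
  "rows": "0 -0.001 0 0 0 0;0 0 0 0 0 0"
}}

```text
clock: 6.45
tcp_pos: [0.5387, 0.0793, 0.1902]
orientation: [-1.205, 1.208, -1.206]
contact_force: [4.2, 10.6, -1.7]
grip_width: 0.0001
```

```bash
python3 - <<'E'
from h import *
f=snap("scene","5"); crop(f,170,130,330,250,5,"s5")
f=snap("top","5"); crop(f,280,130,400,290,4.5,"t5")
E
```

```text
(no output)
```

View pics/s5.png

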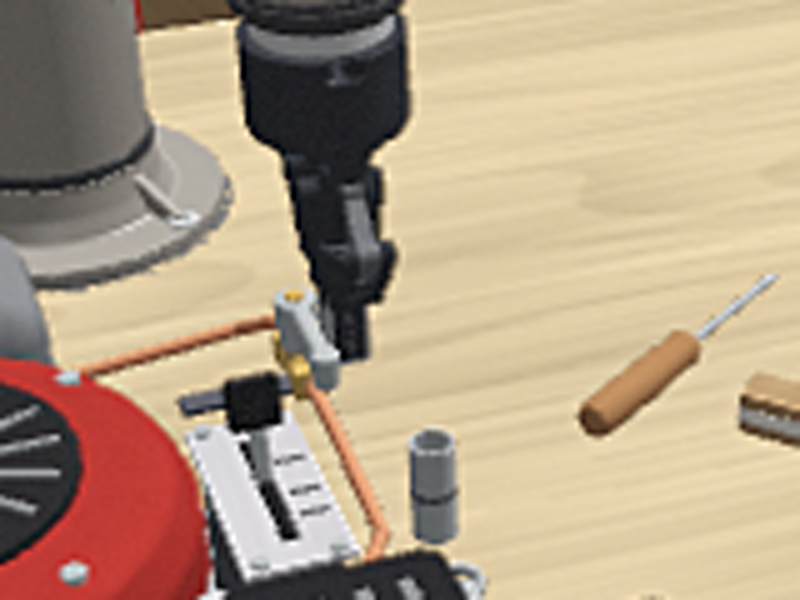

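Command past the stop only raised the force (7→10.6 N) while the TCP held at y=0.0793, so the tap is on its stop. The picture shows the handle in line with the copper pipe. I'm backing off sideways, rising, and crossing to behind the paddle.

{"name": "send_rows", "arguments": {
  "rows": "0 0.01 0 0 0 0;0 0.015 0 0 0 0;0 0 0.03 0 0 0;0 0 0.04 0 0 0;0 0 0.03 0 0 0;0.004 -0.03 0 0 0 0;0.004 -0.03 0 0 0 0;0 -0.018 0 0 0 0;0 0 0 0 0 0;0 0 0 0 0 0"
}}

```text
clock: 7.55
tcp_pos: [0.5456, 0.0231, 0.2892]
orientation: [-1.209, 1.211, -1.21]
contact_force: [-0.7, 0.3, -0.1]
grip_width: 0.0
```

```bash
python3 - <<'E'
from h import *
from bench import r
f=snap("wrist","6"); cv2.imwrite("pics/w6.png",f["pixels"][:,:,::-1])
o=r.get_obs();print({k:np.round(o[k],4) for k in("clock","tcp_pos","contact_force","orientation")})
E
```

```text
{'clock': np.float64(7.6), 'tcp_pos': array([0.5456, 0.024 , 0.2894]), 'contact_force': array([-0.2827,  0.336 ,  0.3827]), 'orientation': array([-1.2096,  1.2097, -1.2086])}
```

View pics/w6.png

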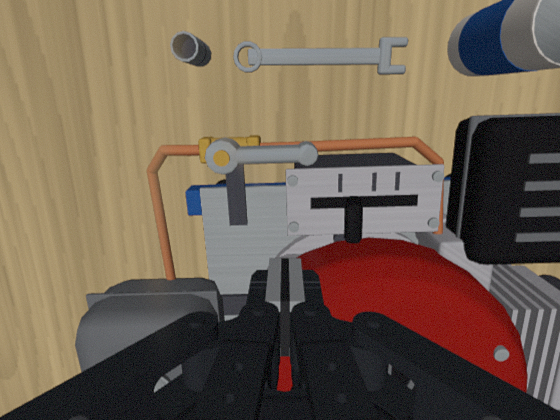

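The tap handle (222,156)→(307,154) is parallel to the pipe (slope −0.024 against −0.026). The paddle is ahead of the fingers. Going down behind it.

{"name": "send_rows", "arguments": {
  "rows": "0 0 -0.03 0 0 0;0 0 -0.03 0 0 0;0 0 -0.02 0 0 0;0 0 -0.015 0 0 0;0 0 -0.01 0 0 0;0 0 0 0 0 0;0 0 0 0 0 0"
}}

```text
clock: 8.3
tcp_pos: [0.5465, 0.0232, 0.1852]
orientation: [-1.208, 1.209, -1.21]
contact_force: [0.2, -0.1, 1.0]
grip_width: -0.0001
```

```bash
python3 - <<'E'
from h import *
f=snap("scene","7"); crop(f,170,130,330,250,5,"s7")
f=snap("wrist","7"); crop(f,220,120,480,320,3,"w7")
E
```

```text
(no output)
```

View pics/s7.png

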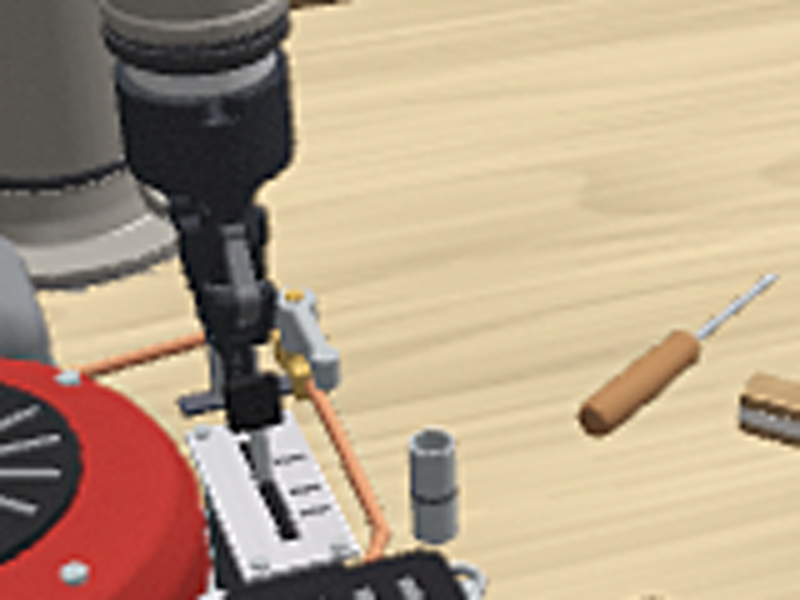

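View pics/w7.png

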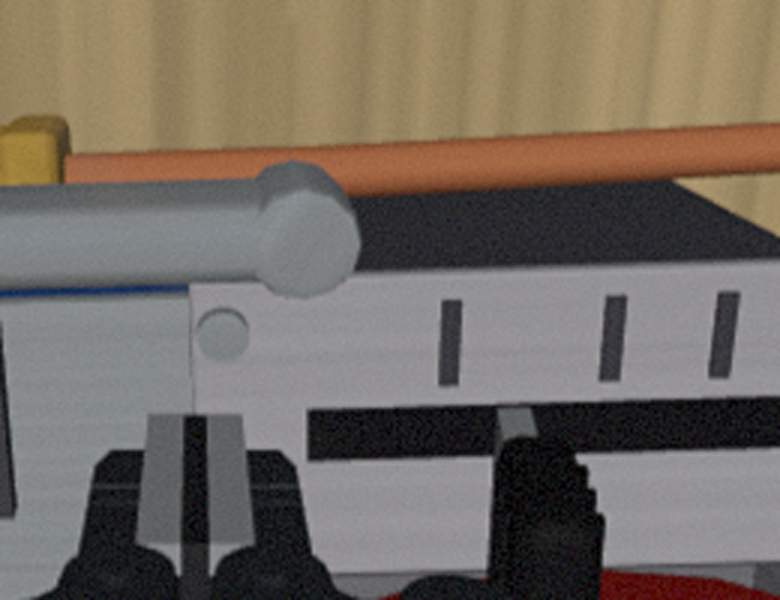

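The fingers are behind the paddle and lined up. I'll raise to z≈0.192 so that at the end of travel they bear on the paddle face rather than the stem, then advance to contact.

{"name": "send_rows", "arguments": {
  "rows": "0.008 0 0.006 0 0 0;0.008 0 0 0 0 0;0.003 0 0 0 0 0;0 0 0 0 0 0"
}}

```text
clock: 8.8
tcp_pos: [0.5658, 0.0227, 0.1906]
orientation: [-1.208, 1.21, -1.21]
contact_force: [-0.0, -0.5, 0.4]
grip_width: 0.0002
```

{"name": "send_rows", "arguments": {
  "rows": "0.002 0 0 0 0 0;0.002 0 0 0 0 0;0.002 0 0 0 0 0;0.002 0 0 0 0 0"
}}

```text
clock: 9.2
tcp_pos: [0.5729, 0.0227, 0.1905]
orientation: [-1.209, 1.21, -1.21]
contact_force: [-2.1, -0.3, 0.8]
grip_width: -0.0
```

{"name": "send_rows", "arguments": {
  "rows": "0.002 0 0 0 0 0;0.002 0 0 0 0 0;0.002 0 0 0 0 0;0.002 0 0 0 0 0"
}}

```text
clock: 9.6
tcp_pos: [0.5804, 0.0228, 0.1905]
orientation: [-1.21, 1.211, -1.209]
contact_force: [-8.1, 0.6, 6.3]
grip_width: 0.0001
```

{"name": "send_rows", "arguments": {
  "rows": "0.002 0 0 0 0 0;0.002 0 0 0 0 0;0.002 0 0 0 0 0;0.002 0 0 0 0 0"
}}

```text
clock: 10.0
tcp_pos: [0.5893, 0.0227, 0.1905]
orientation: [-1.208, 1.21, -1.21]
contact_force: [-0.9, 0.6, 0.3]
grip_width: -0.0001
```

```bash
python3 - <<'E'
from h import *
f=snap("scene","8"); crop(f,170,130,330,250,5,"s8")
f=snap("wrist","8"); crop(f,220,120,480,320,3,"w8")
E
```

```text
(no output)
```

View pics/s8.png

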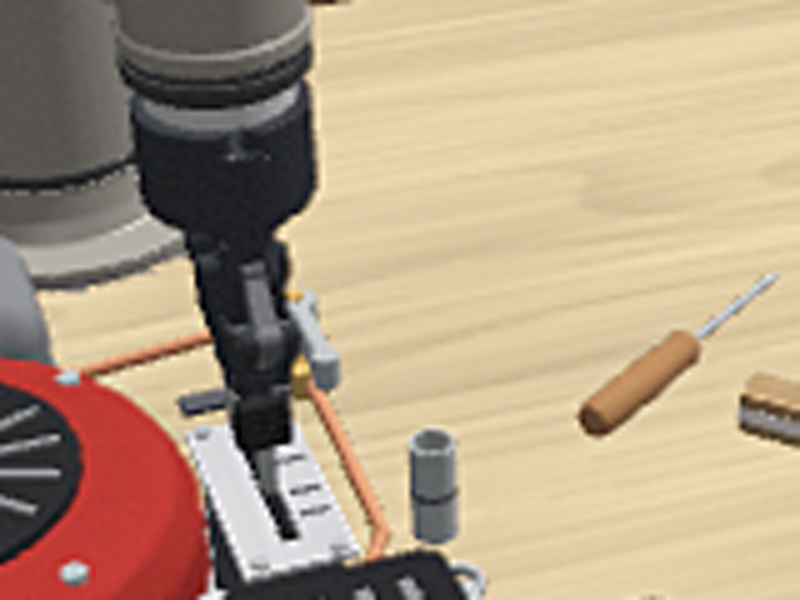

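View pics/w8.png

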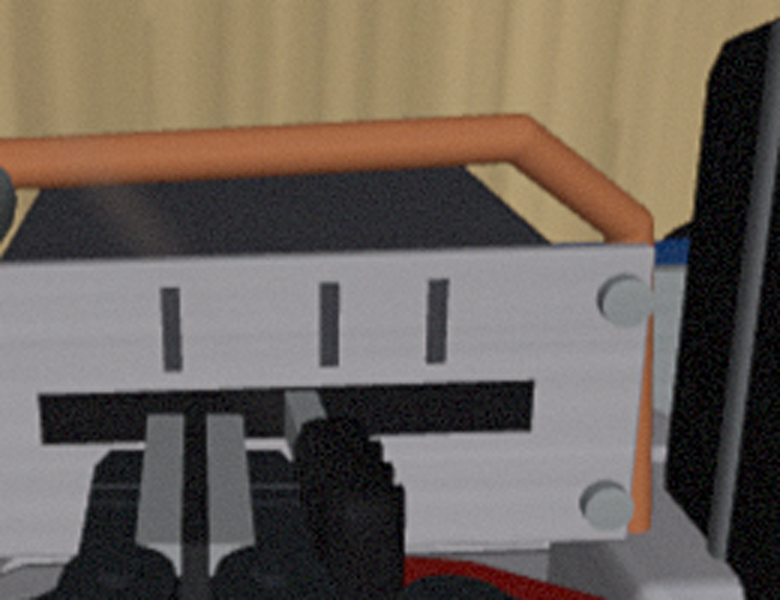

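The lever has gone over the light click into FAST. The stem is now leaning forward at the middle mark, as expected. On to the firm click.

{"name": "send_rows", "arguments": {
  "rows": "0.002 0 0 0 0 0;0.002 0 0 0 0 0;0.002 0 0 0 0 0;0.002 0 0 0 0 0"
}}

```text
clock: 10.5
tcp_pos: [0.5969, 0.0227, 0.1903]
orientation: [-1.209, 1.21, -1.21]
contact_force: [-1.7, -0.6, -0.6]
grip_width: -0.0003
```

{"name": "send_rows", "arguments": {
  "rows": "0.002 0 0 0 0 0;0.002 0 0 0 0 0;0.002 0 0 0 0 0"
}}

```text
clock: 10.8
tcp_pos: [0.6025, 0.0227, 0.1901]
orientation: [-1.21, 1.211, -1.209]
contact_force: [-4.9, 1.5, -0.7]
grip_width: 0.0001
```

{"name": "send_rows", "arguments": {
  "rows": "0.002 0 0 0 0 0;0.002 0 0 0 0 0;0.002 0 0 0 0 0"
}}

```text
clock: 11.1
tcp_pos: [0.607, 0.0228, 0.1895]
orientation: [-1.213, 1.213, -1.208]
contact_force: [-8.3, 0.2, -1.2]
grip_width: -0.0001
```

{"name": "send_rows", "arguments": {
  "rows": "0.002 0 0 0 0 0;0.002 0 0 0 0 0"
}}

```text
clock: 11.3
tcp_pos: [0.6124, 0.0227, 0.19]
orientation: [-1.21, 1.211, -1.209]
contact_force: [-1.9, -0.0, -0.7]
grip_width: -0.0
```

{"name": "send_rows", "arguments": {
  "rows": "0.002 0 0 0 0 0;0.002 0 0 0 0 0"
}}

```text
clock: 11.5
tcp_pos: [0.6182, 0.0226, 0.191]
orientation: [-1.207, 1.209, -1.211]
contact_force: [-0.1, 0.1, 0.6]
grip_width: -0.0
```

{"name": "send_rows", "arguments": {
  "rows": "0.002 0 0 0 0 0;0.002 0 0 0 0 0"
}}

```text
clock: 11.7
tcp_pos: [0.6219, 0.0227, 0.1909]
orientation: [-1.207, 1.209, -1.211]
contact_force: [0.5, -0.1, -0.2]
grip_width: -0.0004
```

The force dropped away, so the lever is over the crest. I'll follow it until it is home on the stop.

{"name": "send_rows", "arguments": {
  "rows": "0.002 0 0 0 0 0;0.001 0 0 0 0 0"
}}

```text
clock: 11.9
tcp_pos: [0.6242, 0.0227, 0.1905]
orientation: [-1.209, 1.21, -1.21]
contact_force: [-1.0, 0.5, 0.8]
grip_width: 0.0
```

{"name": "send_rows", "arguments": {
  "rows": "0.002 0 0 0 0 0;0.001 0 0 0 0 0"
}}

```text
clock: 12.1
tcp_pos: [0.6268, 0.0227, 0.1903]
orientation: [-1.21, 1.21, -1.209]
contact_force: [-2.1, 0.2, 0.1]
grip_width: 0.0002
```

```bash
python3 - <<'E'
from h import *
f=snap("scene","9"); crop(f,170,130,330,250,5,"s9")
f=snap("wrist","9"); crop(f,220,120,480,320,3,"w9")
E
```

```text
(no output)
```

View pics/s9.png

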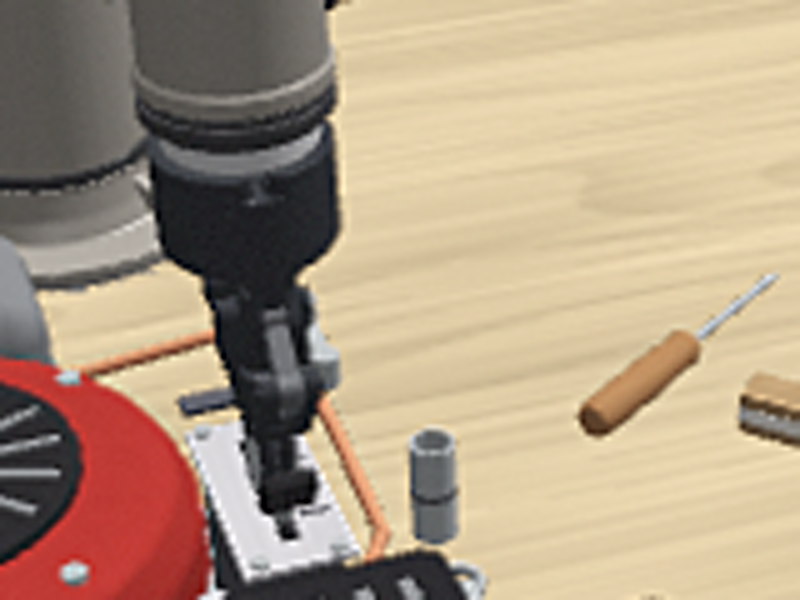

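View pics/w9.png

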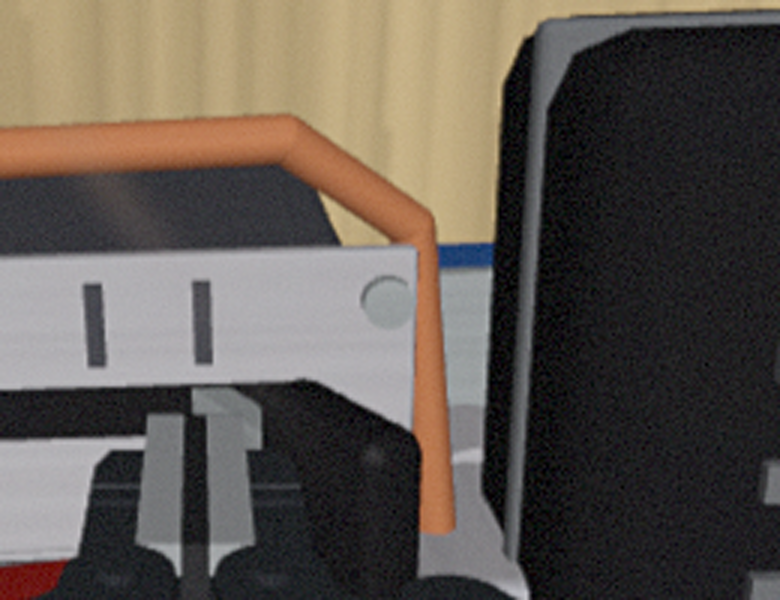

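{"name": "send_rows", "arguments": {
  "rows": "0.002 0 0 0 0 0;0 0 0 0 0 0"
}}

```text
clock: 12.4
tcp_pos: [0.6273, 0.0228, 0.1902]
orientation: [-1.212, 1.212, -1.208]
contact_force: [-6.9, -0.4, 2.7]
grip_width: -0.0003
```

{"name": "send_rows", "arguments": {
  "rows": "0.002 0 0 0 0 0;0 0 0 0 0 0"
}}

```text
clock: 12.6
tcp_pos: [0.6277, 0.0228, 0.19]
orientation: [-1.216, 1.214, -1.207]
contact_force: [-13.0, -1.0, 5.9]
grip_width: 0.0003
```

{"name": "send_rows", "arguments": {
  "rows": "0.001 0 0 0 0 0;0 0 0 0 0 0"
}}

```text
clock: 12.8
tcp_pos: [0.6278, 0.0227, 0.19]
orientation: [-1.217, 1.215, -1.206]
contact_force: [-16.3, -1.0, 8.5]
grip_width: 0.0002
```

TCP has stopped at x=0.6278 while the force rises to 16 N, so the lever is on the CHOKE stop. I'm backing straight off, rising, and moving clear for the final check.

{"name": "send_rows", "arguments": {
  "rows": "-0.006 0 0 0 0 0;-0.01 0 0 0 0 0;-0.015 0 0 0 0 0;-0.01 0 0.01 0 0 0;0 0 0.03 0 0 0;0 0 0.04 0 0 0;-0.02 0 0.04 0 0 0;-0.04 0.02 0.03 0 0 0;-0.04 0.04 0 0 0 0;-0.02 0.04 0 0 0 0;0 0.04 0 0 0 0;0 0.04 0 0 0 0;0 0 0 0 0 0;0 0 0 0 0 0"
}}

```text
clock: 14.2
tcp_pos: [0.4783, 0.1975, 0.339]
orientation: [-1.209, 1.207, -1.208]
contact_force: [0.9, -1.3, -1.0]
grip_width: -0.0004
```

```bash
python3 - <<'E'
from h import *
from bench import r
f=snap("scene","10"); crop(f,170,130,330,250,5,"s10")
f=snap("top","10"); crop(f,280,130,460,290,4.4,"t10")
a=load("top0")["pixels"].astype(int);d=np.abs(a-f["pixels"]).max(2);cv2.imwrite("pics/d10.png",(d>60).astype(np.uint8)*255)
f=snap("wrist","10"); cv2.imwrite("pics/w10.png",f["pixels"][:,:,::-1])
o=r.get_obs();print({k:np.round(o[k],4) for k in("clock","tcp_pos","contact_force")})
E
```

```text
{'clock': np.float64(14.35), 'tcp_pos': array([0.479 , 0.1952, 0.3385]), 'contact_force': array([-0.0326, -0.1619,  0.9873])}
```

View pics/s10.png

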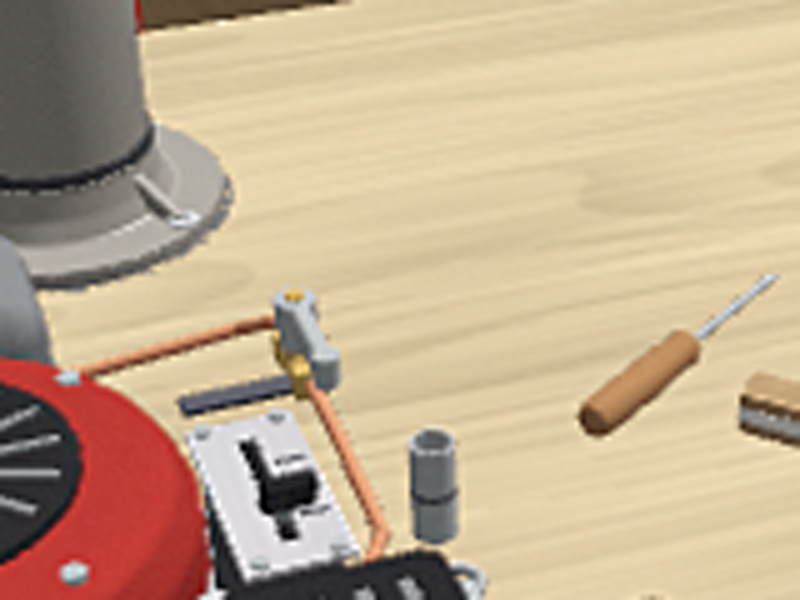

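View pics/w10.png

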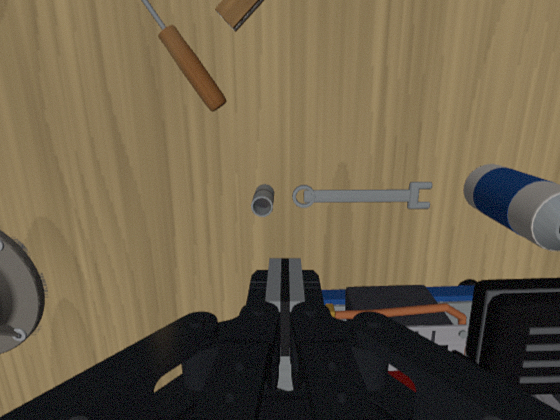

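View pics/d10.png

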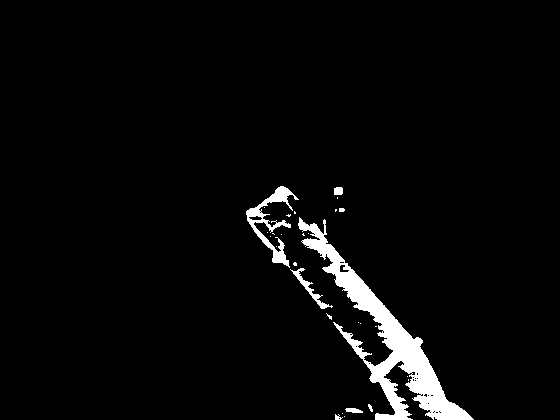

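View pics/t10.png

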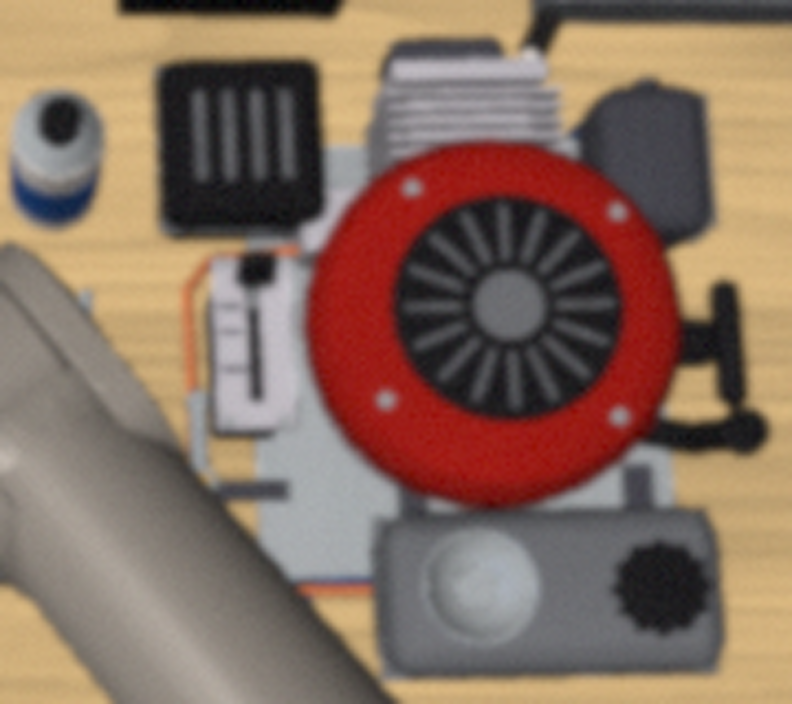

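The top view shows no change except the arm, the tap and the paddle, which is now at (338,191). The scene view shows the handle along the pipe and the paddle past the CHOKE mark. Last, a numeric check.

```bash
python3 - <<'E'
from h import *
t=load("top10");s=load("scene10")
T=lambda a,b:((a+.5)/4.4+279.5,(b+.5)/4.4+129.5)
S=lambda a,b:((a+.5)/5+169.5,(b+.5)/5+129.5)
p,e=two(t,T(258,270),s,S(290,488));print("paddle",p,e)
P=np.array([.600,.132]);print("lean",np.arctan2(p[0]-P[0],p[2]-P[1]))
h=onz(s,*S(294,297),.211);q=onz(s,*S(325,352),.209);print("tap dir",q-h,np.arctan2(*(q-h)[:2]))
w=load("wrist6");h=onz(w,222,157,.211);q=onz(w,307,154,.209);print("wrist tap",q-h,np.arctan2(*(q-h)[:2]))
a=load("scene0")["pixels"].astype(int);d=np.abs(a-s["pixels"]).max(2)>60;d[:130]=0
n,l,st,c=cv2.connectedComponentsWithStats(d.astype(np.uint8));print([list(x) for x in st[1:] if x[4]>8])
E
```

```text
paddle [0.64308327 0.02501503 0.2007821 ] 0.0009372630687971543
lean 0.5595861675370161
tap dir [ 0.04911712  0.00269712 -0.002     ] 1.515939324550016
wrist tap [ 0.05242202  0.00148872 -0.002     ] 1.5424051435806296
[[np.int32(229), np.int32(190), np.int32(25), np.int32(8), np.int32(126)], [np.int32(231), np.int32(201), np.int32(7), np.int32(7), np.int32(30)], [np.int32(214), np.int32(204), np.int32(20), np.int32(28), np.int32(199)]]
```

```bash
python3 -c "
from bench import r
print(r.hand_in())"
```

```text
the job is handed in; nothing more can be done
None
```

I opened the fuel tap first, then pushed the throttle to CHOKE, both with the closed fingertips, and handed the job in at about 14.4 s with the arm clear. No verdict was reported.

- **Fuel tap:** I pushed the handle round from about 0.33 rad to its stop. The fingertips stopped moving while the force rose to about 11 N. The wrist view shows the handle parallel to the pipe. It measured 1.52 rad from the scene view and 1.54 rad from the wrist view. The engine looks turned by about 0.02 rad, and the rest is within measuring error of 1.571.
- **Throttle:** It went over the light click into FAST, then over the firm click. I pressed it onto the CHOKE stop with about 16 N sideways. After release, two views put the paddle at a lean of 0.56 rad, against the 0.55 given for the stop.
- **Engine and surroundings:** Before-and-after pictures show changes only at the tap, the throttle and the arm, so the engine and bystanders look unmoved. In the last top view the arm partly hid the area near the tap, including the spanner and plug socket. The wrist view showed both standing in place.
- **One mismatch:** My first fix of the housing centre came out about 10 mm off the given geometry because the height of its outline was uncertain. I used the tap hub, slotted plate and paddle as references instead, which agreed to 1–2 mm.

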